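# Draw the long spatula out through the caddy's short opening

## Task

Lift the steamer lid off the utensil caddy and set it down on the middle of the grey mat, right way up. Then take the spatula out through the caddy's opening, which is shorter than the spatula: free the handle end, tilt it up and draw the spatula out slantwise without forcing it against the caddy. Finish still holding it steadily in the gripper above the caddy, every part of it a hand's breadth (8 cm) or more above the caddy's top, with the lid still on the mat and the other things on the shelf left alone.

Things in the scene. Friction and masses are not known exactly. Their poses are not given: they have to be found in the camera images.
- caddy: Fixed wooden utensil caddy, a low trough 352 x 156 x 54 mm: floor 5 mm, walls 8 mm (as high as the top). Its two ends are roofed by fixed panels; between them the top is open, x -82 to +82 mm, y -70 to +70 mm. Origin: underside, below the opening's middle; x along the caddy, roughly away from the robot; z up. Inside, the trough runs from x -122 to +214 mm, 140 mm wide.
- short_roof_edge (a point): Middle of the top edge of the short roof, where the opening begins (caddy x -82 mm, height 54 mm). The short roof covers caddy x -130 to -82 mm; it is 7 mm thick, underside at height 47 mm.
- long_roof_edge (a point): Middle of the top edge of the long roof, where the opening ends (caddy x +82 mm, height 54 mm). The long roof covers caddy x +82 to +222 mm; it is 7 mm thick, underside at height 47 mm, so 42 mm clear above the trough's floor.
- spatula: Loose flat bamboo spatula, 260 mm long, about 70 g, lying on the caddy's floor about along the caddy's x. Origin: middle of its length, underside, about its balance point; x from handle to blade, z up. From the flat underside: handle x -130 to +35 mm, 18 wide, 16 thick; neck x +30 to +60, 26 wide, 11 thick; blade x +55 to +130, 46 wide, 7 thick.
- spatula_handle_end (a point): Middle of the end face of the spatula's handle (spatula x -130 mm, 8 mm above its underside). At the start it lies 7 to 20 mm under the short roof.
- spatula_blade_end (a point): Middle of the blade's end edge (spatula x +130 mm, 3.5 mm above its underside). At the start it lies deep under the long roof, with 43 to 56 mm free beyond it.
- lid: Loose round bamboo steamer lid, 164 mm across, 12 mm thick, about 140 g, lying on the caddy's top (on the long roof and side walls) over the half of the opening next to the long roof. Origin: centre of its flat underside, z up. On top a wooden bar grip: 18 mm thick along lid x, 54 mm long along lid y, from 12 to 42 mm above the underside.
- mat: Fixed round grey silicone steamer mat lying on the shelf, 200 mm in diameter, 4 mm thick. It is to the left or right of the caddy. Origin: centre of its underside.
- steamer: Bystander: fixed round bamboo steamer base without lid, 183 mm in diameter, 60 mm high, on the other side of the caddy from the mat. Origin: centre of its underside.
- dish: Bystander, loose: shallow white ceramic dipping dish, 90 mm wide, 28 mm high. Origin: centre of its underside.
- bowl: Bystander, loose: small ceramic bowl, 110 mm wide, 45 mm high. Origin: centre of its underside.
- jug: Bystander, loose: steel jug with a lever lid and a side handle, 100 mm wide at the foot, about 147 mm high. Origin: centre of its underside.
- container: Bystander, loose: clear plastic container with a white ribbed twist cap, 84 mm wide, 97 mm high. Origin: centre of its underside.
- mug: Bystander, loose: terracotta mug, 80 mm wide, 90 mm high. Origin: centre of its underside.
- bottle: Bystander, loose: closed amber glass bottle, 60 mm wide, 190 mm high. Origin: centre of its underside.
There are look-alikes about, which are no part of the job. Several things have the shape of the mat; the one meant has the colours described above.

How it is judged:
By the outcome, as a careful person would: the job done as asked, in the order asked, and still so for the second after the job is handed in, while the arm keeps its last pose, push and grip.
It also fails if it takes over 58 s, if anything falls off the work surface, if the arm or the gripper's body presses on something with over 40 N, if the wrist force passes 120 N, or if a joint passes its speed limit or range.

## Robot

A 6-joint arm with a two-finger parallel gripper is mounted at the origin on the work surface. World frame = base frame: x ahead of the robot, y to its left, z up, the work surface at z = 0. Lengths are in m, angles in rad, forces in N, time in s.
With the tool pointing down it reaches from about 0.225 to 0.725 m from the base axis. Payload 3.1 kg.
Tool frame: the origin (TCP) lies at the very end of the fingers, on their centre line; the grasp point (between the pads) lies 19 mm behind it; z points along the fingers, y is the direction in which the jaws open and shut (so a half turn about z gives the same grasp; the last joint's range is limited). The gripper opens to 85 mm and grips with 20 to 120 N. Pads are 22 mm wide; open, the fingers measure 114 mm over their backs; the gripper's body (76 mm by 85 mm) begins 54 mm behind the grasp point. The pads swing forward as they close: fully open they stand 13 mm farther back than shut.
Start: joints at [-1.258, 0.048, 0.099, 1.622, 0, 1.443], TCP at [0.224, -0.475, 0.231] pointing down, gripper open.
Joint ranges: [-2.91, 2.91], [-0.99, 1.94], [-1.21, 1.42], [-2.12, 2.29], [-1.49, 1.47], [-3.14, 3.14]. Speed limits (rad/s): [2.79, 2.79, 3.14, 3.14, 3.14, 3.14].

## Interface

Orientations are given as a unit quaternion [x, y, z, w].
In Python, from bench import manip gives the robot as it stands. The module is installed in compiled form; this text tells all that it offers. Calls block until the motion is done:
- manip.move_pose(position, orientation): joint-space move of the TCP to a pose.
- manip.move_straight(position, frame=None, vel=0.15): straight line of the TCP; frame=None keeps the orientation; vel is the mean speed in m/s.
- manip.move_j(angles): joint-space move.
- manip.set_gripper(opening): finger opening in m; the grip force is fixed at half the most; returns when the fingers have stopped.
- manip.wait(seconds).
- manip.solve_ik(position, orientation): joint angles nearest the present ones, or None.
- manip.state(): the state.
- manip.grab_frame(name): name is "side" or "top" or "wrist"; returns (picture, depth): 400x640x3 uint8, red, green, blue; 400x640 float32, m along the optical axis (not along the pixel's ray), 0 where there is no reading.
- manip.get_calibration(name): a dict with "intrinsics" (3x3 intrinsics, pixels), "k1" (the pictures are not rectified: a ray, as slopes to the right and down, at radius r is drawn at 1 + k1 r^2 times it, then the intrinsics apply), "camera_from_world" (4x4, takes a point from world to camera coordinates). Camera axes: x right, y up, looking along -z (the intrinsics and any distortion apply to the point x, -y, -z); pixel columns grow to the right and rows downward; lengths in m; the calibration is good to about 2 mm. A picture is of the moment at which its call begins: read the wrist's pose just before it. get_calibration takes no time and is no camera call; for the wrist camera it gives the pose at the moment of the call.
A pose or a line that the arm cannot do raises manip.Unreachable and nothing moves.
- manip.sign_off(): hands the job in, once; it reports no verdict.
Trained networks look in the newest picture that a camera, given by its name, has taken for a name from the list of things; names that differ only in an ending like _2 or _b are one class to them, and where a whole thing is asked for, a point or a joint stands for the part that bears it (a point fixed in the world has none). Each returns a list of dicts, best first, with "score" (0 to 1); they miss things now and then, are a little off and sometimes report something else, mostly with a low value. They report only what shows in the picture. A call takes as long as a camera call. They do not tell look-alikes from the thing itself.
- manip.recognise(camera, label): "extent" ([left, top, right, bottom] as shares, 0 to 1, of the picture: columns of its width, rows of its height, round what is visible of it).
- manip.regions_of(camera, label): "mask" (400x640 bool, what is visible of it) and "extent" ([left, top, right, bottom] as shares, 0 to 1, of the picture: columns of its width, rows of its height, round what is visible of it).
The state is a dict: "time": time; "joints": joint angles; "joint_velocities": joint speeds; "joint_torque": joint torques, N m; "tcp_pos": TCP position; "eef_rot": TCP orientation; "contact_force": force on the tool from outside, world axes, zero at the start; "wrist_torque": the same for the moment, N m; "finger_gap": finger opening in m.
Only numpy, scipy, OpenCV 4.12 (cv2) and the standard library are available. Lean on these libraries where they do the work, as an engineer would, in place of code of your own. Each camera call takes 0.05 s, during which the arm holds its last target.

## Working session

There is one attempt and no reset: what is moved stays moved. The work goes in short steps, each a Python script; the robot and the scene stay as the last script left them, time stands still between calls to the robot, and variables do not carry over. Pictures are saved under pics/ and viewed, and the job is handed in when it is done.

```bash
mkdir -p pics; ls; cat > h.py <<'E'
import numpy as np, cv2
from bench import manip
def save(n,im): cv2.imwrite('pics/'+n+'.png',cv2.cvtColor(im,cv2.COLOR_RGB2BGR))
def pts(cal,depth,us,vs):
    K=np.array(cal['intrinsics']);k1=cal['k1']
    d=depth[vs,us]
    p=np.stack([(us-K[0,2])/K[0,0],(vs-K[1,2])/K[1,1]],1).astype(float)
    u=p.copy()
    for _ in range(20): u=p/(1+k1*(u**2).sum(1,keepdims=True))
    c=np.stack([u[:,0]*d,-u[:,1]*d,-d,np.ones(len(d))],1)
    return (c@np.linalg.inv(np.array(cal['camera_from_world'])).T)[:,:3],d>0
def cloud(cal,depth):
    vs,us=np.mgrid[0:400,0:640]
    P,ok=pts(cal,depth,us.ravel(),vs.ravel())
    P[~ok]=np.nan
    return P.reshape(400,640,3)
def proj(cal,P):
    P=np.atleast_2d(P);c=(np.c_[P,np.ones(len(P))]@np.array(cal['camera_from_world']).T)
    x=c[:,0]/-c[:,2];y=-c[:,1]/-c[:,2];s=1+cal['k1']*(x*x+y*y)
    K=np.array(cal['intrinsics']);return np.c_[K[0,0]*x*s+K[0,2],K[1,1]*y*s+K[1,2]]
E
python3 - <<'E'
from h import *
for n in ['top','side','wrist']:
    im,d=manip.grab_frame(n);save(n+'0',im);np.savez(n+'0.npz',im=im,d=d)
    c=manip.get_calibration(n);print(n,np.round(np.linalg.inv(np.array(c['camera_from_world']))[:3,3],3))
    for l in ['mat','lid','caddy','spatula']:
        for r in manip.recognise(n,l)[:4]:print(l,round(r['score'],2),[int(a*b) for a,b in zip(r['extent'],[640,400]*2)])
print(manip.state())
E
```

```text
pics
top [ 0.286 -0.002  1.596]
mat 0.89 [148, 231, 197, 281]
mat 0.59 [210, 180, 258, 225]
lid 0.85 [286, 149, 331, 189]
lid 0.47 [283, 125, 339, 222]
caddy 0.61 [282, 126, 338, 223]
side [0.027 0.687 0.889]
mat 0.97 [213, 359, 303, 398]
mat 0.89 [227, 256, 302, 320]
lid 0.58 [268, 174, 322, 212]
caddy 0.96 [244, 165, 362, 240]
caddy 0.27 [271, 172, 325, 210]
wrist [ 0.3   -0.44   0.374]
{'time': 0.75, 'joints': array([-1.25782313e+00,  4.79583843e-02,  9.92466279e-02,  1.62201267e+00,
        1.09011601e-05,  1.44297605e+00]), 'joint_velocities': array([ 0.00151192, -0.00031703, -0.00033335,  0.00058065,  0.00120149,
        0.00130747]), 'joint_torque': array([-2.08493689e-04, -3.38554931e+01,  3.20094502e+01,  8.61686713e-04,
       -6.83483700e-05, -3.34492221e-06]), 'tcp_pos': array([ 0.22397873, -0.47483038,  0.23135664]), 'eef_rot': array([9.75810792e-01, 2.18616779e-01, 8.75046149e-06, 3.52905639e-05]), 'contact_force': array([ 0.23554559, -1.05309738, -0.5825223 ]), 'wrist_torque': array([-0.01657552,  0.02104992,  0.04522545]), 'finger_gap': 0.08530218835952391}
```

View pics/top0.png

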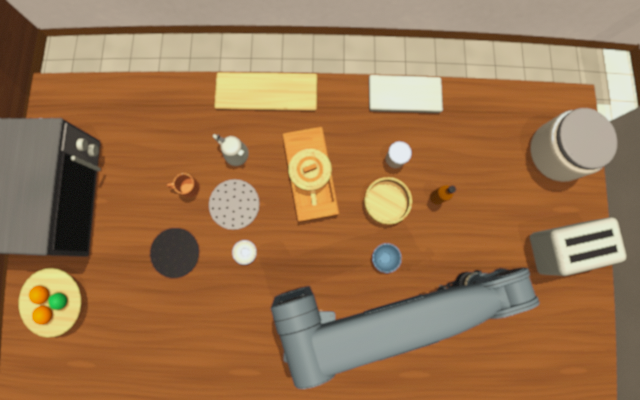

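View pics/side0.png

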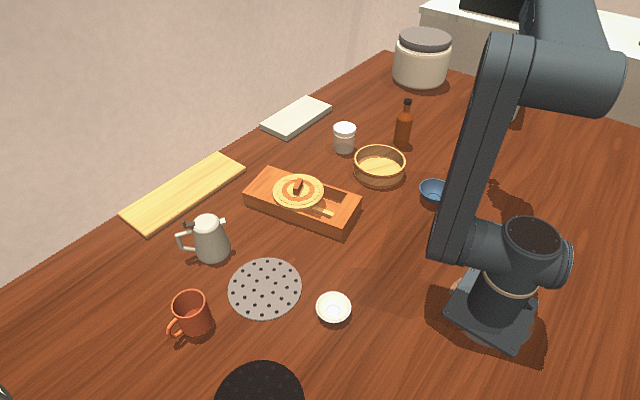

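```bash
python3 - <<'E'
from h import *
z=np.load('top0.npz');im=z['im'];save('topcrop',cv2.resize(im[110:310,140:390],None,fx=3,fy=3,interpolation=cv2.INTER_CUBIC))
P=cloud(manip.get_calibration('top'),z['d'])
for (u,v) in [(172,256),(235,203),(308,168),(310,205)]:print(u,v,P[v,u],im[v,u])
E
```

```text
172 256 [0.29045432 0.54172196 0.00989833] [60 54 52]
235 203 [0.50627081 0.30420193 0.00065649] [194 184 170]
308 168 [0.63301443 0.0151154  0.09378161] [228 154  70]
310 205 [0.5035344  0.00509322 0.00480164] [229 158  73]
```

View crop.

View pics/topcrop.png

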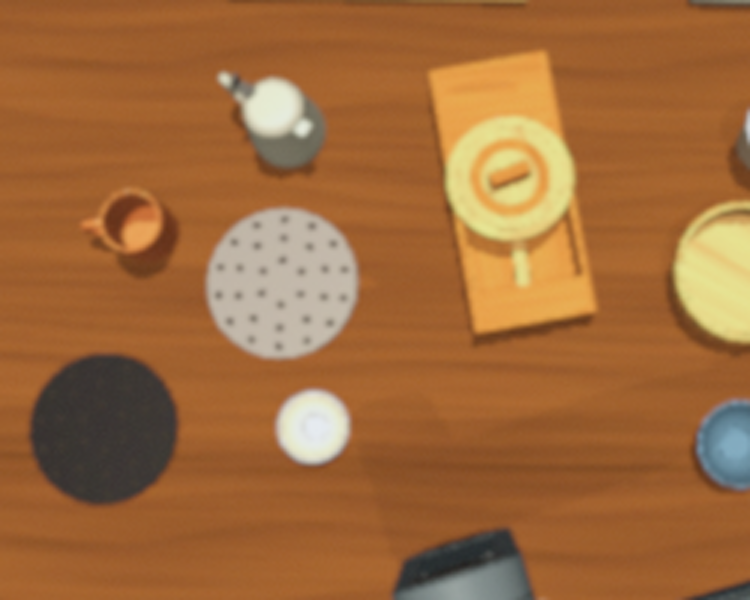

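The mat candidates are the black disc at (172,256) and the grey dotted disc at (235,203). The grey one fits by colour, and it lies on the opposite side of the caddy from the steamer. Next I measure the coarse poses.

```bash
python3 - <<'E'
from h import *
z=np.load('top0.npz');im=z['im']
P=cloud(manip.get_calibration('top'),z['d'])
m=np.zeros((400,640),bool);m[120:230,275:345]=1
m&=(P[...,2]>0.035)
r=cv2.minAreaRect((P[m][:,:2]*1000).astype(np.float32));print('caddy',r, cv2.boxPoints(r))
g=np.zeros((400,640),bool);g[175:235,200:265]=1
hsv=cv2.cvtColor(im,cv2.COLOR_RGB2HSV);g&=(hsv[...,1]<70)
g=cv2.morphologyEx(g.astype(np.uint8),cv2.MORPH_CLOSE,np.ones((5,5)))
n,l,s,c=cv2.connectedComponentsWithStats(g);k=1+s[1:,4].argmax();q=P[l==k];print('mat',cv2.minEnclosingCircle((q[:,:2]*1000).astype(np.float32)),q.mean(0),c[k])
lm=m&(P[...,2]>0.062);q=P[lm];print('lid',cv2.minEnclosingCircle((q[:,:2]*1000).astype(np.float32)),np.median(q,0))
bm=m&(P[...,2]>0.085);q=P[bm];print('bar',cv2.minAreaRect((q[:,:2]*1000).astype(np.float32)),np.median(q,0))
R=np.array(manip.get_calibration('wrist')['camera_from_world']);print(np.round(R,3),manip.get_calibration('wrist')['intrinsics'])
E
```

```text
caddy ((624.82666015625, 8.060920715332031), (355.3062438964844, 161.4355926513672), 11.324316024780273) [[ 434.7823    52.32288]
 [ 466.48212 -105.96979]
 [ 814.87103  -36.20104]
 [ 783.1712   122.09163]]
mat ((502.6788635253906, 309.93048095703125), 100.79093933105469) [nan nan nan] [233.64311316 203.99795187]
lid ((617.9420776367188, 5.511980056762695), 176.80966186523438) [0.63313441 0.01030992 0.06774069]
bar ((635.9896850585938, 10.346443176269531), (18.812326431274414, 53.410179138183594), 21.769533157348633) [0.63616038 0.01126663 0.09524281]
[[ 0.426 -0.905  0.    -0.526]
 [ 0.855  0.403 -0.326  0.042]
 [ 0.295  0.139  0.945 -0.381]
 [ 0.     0.     0.     1.   ]] [[287.07833878   0.         318.53183539]
 [  0.         287.07833878 200.83099298]
 [  0.           0.           1.        ]]
```

```bash
cat >> h.py <<'E'
def down(phi): return [float(np.cos(phi/2)),float(np.sin(phi/2)),0.,0.]
E
python3 - <<'E'
from h import *
D=np.pi/180
for ph in [11.3,11.3+180,-68,112]:print(ph,manip.solve_ik([0.57,0.0,0.28],down(ph*D)))
manip.move_pose([0.56,0.01,0.28],down(11.3*D))
print(manip.state()['time'])
c=manip.get_calibration('wrist');im,d=manip.grab_frame('wrist');save('w1',im);np.savez('w1.npz',im=im,d=d,**{k:np.array(v) for k,v in c.items()})
for l in ['spatula','lid']:
  for r in manip.regions_of('wrist',l)[:3]:
    print(l,r['score'],[int(a*b) for a,b in zip(r['extent'],[640,400]*2)])
print(manip.state()['time'])
E
```

```text
11.3 [-0.11763957  0.18746324  0.34910603  1.73243911  0.          2.82673088]
191.3 [-0.11763957  0.18746324  0.34910603  1.73243911  0.         -0.31486178]
-68 [-0.11763957  0.18746324  0.34910603  1.73243911  0.         -2.07240833]
112 [-0.11763957  0.18746324  0.34910603  1.73243911  0.          1.06918432]
2.875
spatula 0.55 [315, 174, 332, 210]
lid 0.73 [261, 35, 399, 173]
3.025
```

View pics/w1.png

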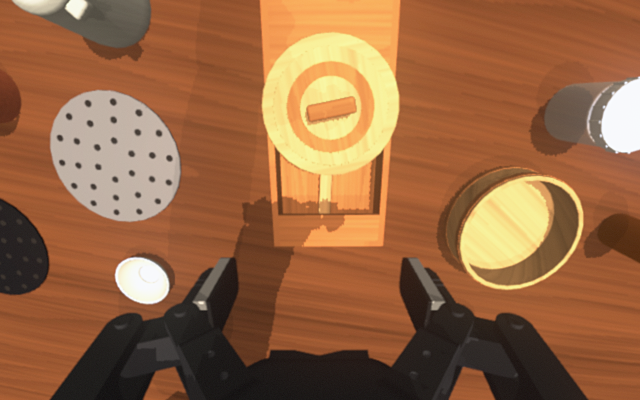

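The wrist view shows the lid centred at (330,103), the bar grip at (331,108), the handle at (325,195), the short-roof edge at row 214 and the grey mat at (115,155).

```bash
python3 - <<'E'
from h import *
z=np.load('w1.npz');im=z['im'];cal={k:z[k] for k in['intrinsics','k1','camera_from_world']}
P=cloud(cal,z['d'])
roi=np.zeros((400,640),bool);roi[0:250,255:405]=1
Z=P[...,2]
b=roi&(Z>0.085);q=P[b];print('bar',cv2.minAreaRect((q[:,:2]*1000).astype(np.float32)),np.median(q,0))
l=roi&(Z>0.0605)&(Z<0.08);q=P[l];print('lid',cv2.minEnclosingCircle((q[:,:2]*1000).astype(np.float32)),np.median(q[:,2]))
t=roi&(Z>0.046)&(Z<0.06);q=P[t];print('top',cv2.minAreaRect((q[:,:2]*1000).astype(np.float32)),np.median(q[:,2]))
hs=cv2.cvtColor(im,cv2.COLOR_RGB2HSV)
g=np.zeros((400,640),np.uint8);g[80:230,40:190]=(hs[80:230,40:190,1]<70)
g=cv2.morphologyEx(g,cv2.MORPH_CLOSE,np.ones((5,5)));q=P[g>0];q=q[np.isfinite(q[:,0])];print('mat',cv2.minEnclosingCircle((q[:,:2]*1000).astype(np.float32)),np.median(q[:,2]),(q.min(0)+q.max(0))/2)
# rows of handle
for v in range(176,250,2):
  row=P[v,290:365];print(v,np.round(row[35],3),[int(1000*x) for x in row[15:60:3,2]],hs[v,325])
E
```

```text
bar ((638.32080078125, 9.567140579223633), (18.22064971923828, 54.22724914550781), 22.786941528320312) [0.63858823 0.00940897 0.0960539 ]
lid ((638.7308959960938, 9.582168579101562), 82.24984741210938) 0.06727159613168865
top ((603.149169921875, 3.1577377319335938), (305.5546875, 157.00140380859375), 11.378193855285645) 0.0541800448210511
mat ((503.1702575683594, 310.4136047363281), 102.15840148925781) 0.004147218456231366 [0.50504561 0.31025242 0.00324957]
176 [ 0.546 -0.004  0.022] [5, 5, 4, 5, 4, 19, 20, 20, 20, 5, 5, 5, 5, 5, 5] [ 27  98 249]
178 [ 0.543 -0.005  0.022] [6, 4, 4, 3, 4, 19, 21, 21, 20, 5, 6, 4, 3, 4, 5] [ 27  97 249]
180 [ 0.54  -0.005  0.021] [3, 4, 4, 5, 5, 20, 21, 22, 23, 5, 4, 4, 6, 3, 5] [ 27  96 249]
182 [ 0.536 -0.006  0.02 ] [3, 3, 3, 5, 4, 21, 21, 22, 21, 5, 4, 4, 6, 5, 4] [ 27  97 249]
184 [ 0.533 -0.007  0.02 ] [5, 4, 3, 4, 5, 19, 21, 21, 19, 6, 5, 5, 5, 5, 4] [ 27  98 248]
186 [ 0.531 -0.007  0.022] [4, 3, 5, 6, 4, 20, 21, 20, 20, 3, 4, 5, 6, 5, 5] [ 27  98 249]
188 [ 0.528 -0.008  0.021] [4, 4, 5, 5, 6, 21, 21, 21, 19, 5, 5, 5, 5, 3, 2] [ 27  98 248]Traceback (most recent call last):
  File "<stdin>", line 14, in <module>
ValueError: cannot convert float NaN to integer
```

```bash
python3 - <<'E'
from h import *
D=np.pi/180
q=down(112.8*D)
manip.move_pose([0.6385,0.0095,0.15],q)
manip.move_straight([0.6385,0.0095,0.073],vel=0.1)
s=manip.state();print(s['time'],s['tcp_pos'],s['contact_force'])
manip.set_gripper(0.0)
s=manip.state();print(s['time'],s['tcp_pos'],s['contact_force'],s['finger_gap'])
manip.move_straight([0.6385,0.0095,0.17],vel=0.12)
s=manip.state();print(s['time'],s['tcp_pos'],s['contact_force'],s['finger_gap'])
im,d=manip.grab_frame('wrist');save('w2',im)
E
```

```text
5.4917 [0.63910787 0.00944719 0.07388634] [ 0.36452626  0.2271197  -0.4119336 ]
6.1167 [0.63880758 0.00946122 0.07337422] [0.97187539 0.27290423 1.70704655] 0.016771193482450805
7.075 [0.63787858 0.00952561 0.16870443] [-1.26806725 -0.02522524 -1.72189614] 0.016609945882464602
```

View pics/w2.png

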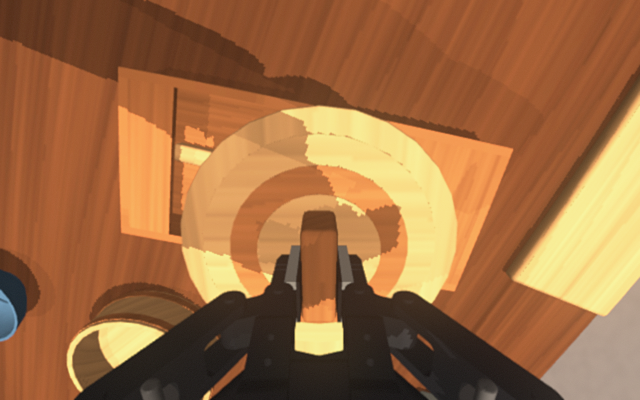

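The lid hangs level from the bar at (320,250). Carrying it to the mat.

```bash
python3 - <<'E'
from h import *
manip.move_straight([0.56,0.18,0.20],vel=0.22)
manip.move_straight([0.503,0.310,0.13],vel=0.2)
manip.move_straight([0.503,0.310,0.032],vel=0.08)
manip.wait(0.2)
s=manip.state();print(s['time'],s['tcp_pos'],s['contact_force'],s['finger_gap'])
for z in np.arange(0.029,0.018,-0.002):
    manip.move_straight([0.503,0.310,float(z)],vel=0.04)
    s2=manip.state();print(s2['time'],s2['tcp_pos'],s2['contact_force'])
    if s2['contact_force'][2]-s['contact_force'][2]>2.5: break
manip.set_gripper(0.06)
s=manip.state();print(s['time'],s['tcp_pos'],s['contact_force'],s['finger_gap'])
p=s['tcp_pos'];manip.move_straight([p[0],p[1],0.15],vel=0.15)
im,d=manip.grab_frame('top');save('t3',im[110:310,140:390].repeat(3,0).repeat(3,1));np.savez('t3.npz',im=im,d=d)
print(manip.state()['time'])
E
```

```text
10.6583 [0.50340597 0.31020008 0.03264322] [-0.51254554  0.13943586 -0.24250017] 0.016783786869541913
10.9083 [0.50269521 0.30984274 0.02860764] [ 0.07565354  0.02353261 -1.51805841]
11.1583 [0.50276547 0.30991523 0.02669423] [ 0.42053408 -0.49177381 -1.27826923]
11.4083 [0.50283095 0.30992054 0.02477587] [-0.95216599 -0.25808202 -1.7485896 ]
11.6583 [0.50349152 0.31025427 0.02343236] [ 0.25669734  0.85202671 -0.63742988]
11.9083 [0.50354669 0.31025251 0.02337425] [-1.53287837 -0.92966817  8.08156278]
12.3917 [0.50276772 0.30989775 0.02057743] [ 0.14001202 -0.54398767 -0.18201498] 0.05987262964535825
13.45
```

View pics/t3.png

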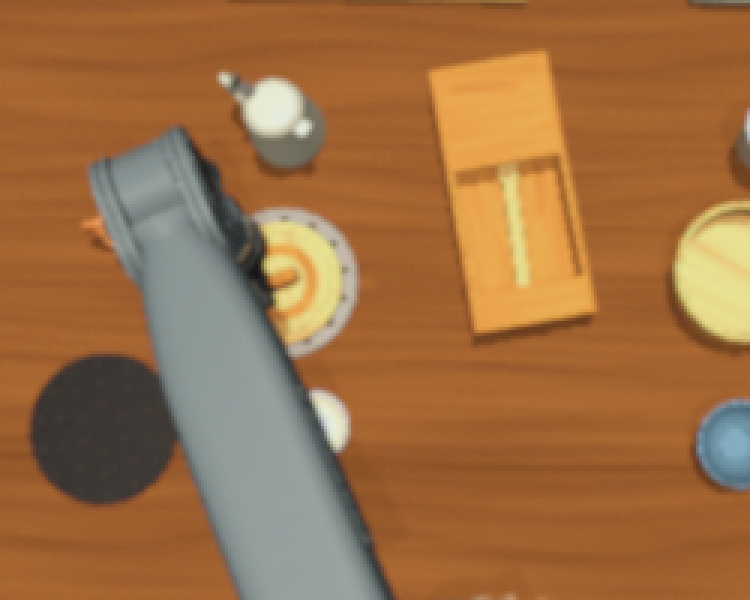

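The lid lies flat, centred on the grey mat in crop (285,285). Now a close look at the exposed handle and opening.

```bash
python3 - <<'E'
from h import *
D=np.pi/180
manip.move_straight([0.503,0.30,0.22],vel=0.3)
manip.move_pose([0.51,-0.01,0.22],down(11.3*D))
manip.wait(0.3)
c=manip.get_calibration('wrist');im,d=manip.grab_frame('wrist');save('w4',im);np.savez('w4.npz',im=im,d=d,**{k:np.array(v) for k,v in c.items()})
it,dt=manip.grab_frame('top');np.savez('t4.npz',im=it,d=dt)
P=cloud(c,d);Z=P[...,2]
np.save('w4P.npy',P)
Pt=cloud(manip.get_calibration('top'),dt)
l=np.zeros((400,640),bool);l[175:235,200:265]=1
l&=(Pt[...,2]>0.011)&(Pt[...,2]<0.03);q=Pt[l]
print('lid',cv2.minEnclosingCircle((q[:,:2]*1000).astype(np.float32)),np.median(q[:,2]),manip.state()['time'])
E
```

```text
lid ((519.4937744140625, 292.51605224609375), 117.06877136230469) 0.01756294894940791 15.4167
```

View pics/w4.png

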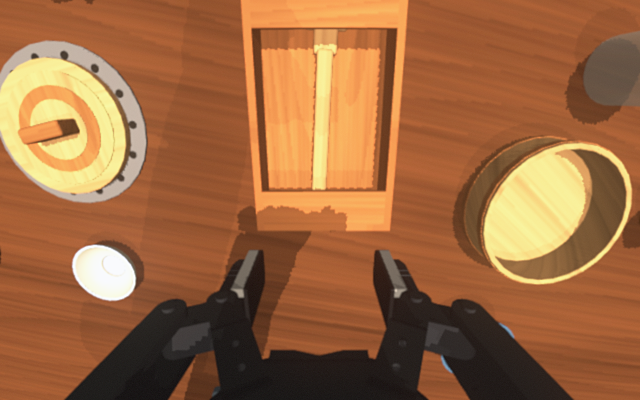

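The opening spans rows 30–190. The handle runs from (319,188) to (325,50), and the neck shoulder at row ~46 fixes the spatula lengthwise.

```bash
python3 - <<'E'
from h import *
z=np.load('w4.npz');P=np.load('w4P.npy');Z=P[...,2];hs=cv2.cvtColor(z['im'],cv2.COLOR_RGB2HSV)
roi=np.zeros((400,640),bool);roi[0:240,235:415]=1
t=roi&(Z>0.047)&(Z<0.06);q=P[t]
r=cv2.minAreaRect((q[:,:2]*1000).astype(np.float32));print(r)
yaw=r[2]*np.pi/180 if r[2]<45 else (r[2]-90)*np.pi/180
u=np.array([np.cos(yaw),np.sin(yaw)]);v=np.array([-u[1],u[0]])
a=q[:,:2]@u;b=q[:,:2]@v
print('yaw',np.degrees(yaw),'near end a',np.percentile(a,[0,.2,1]),'b',np.percentile(b,[0.2,50,99.8]),b.min(),b.max())
amin=np.percentile(a,.1); bc=(np.percentile(b,.2)+np.percentile(b,99.8))/2
O=u*(amin+.130)+v*bc;print('origin',O)
# handle
h=roi&(Z>0.012)&(Z<0.03);h[:,:295]=0;h[:,345:]=0
q=P[h];A=(q[:,:2]-O)@u;B=(q[:,:2]-O)@v
k=A<0.06
for lo in np.arange(-.085,.09,.01):
    s=(A>=lo)&(A<lo+.01)
    if s.sum()>5: print(round(lo,3),s.sum(),np.round([np.percentile(B[s],2),np.percentile(B[s],98),np.median(q[s,2])],4))
fl=roi&(Z<0.009)&(Z>0);q=P[fl];A=(q[:,:2]-O)@u;B=(q[:,:2]-O)@v;print('floor',np.median(q[:,2]),A.min(),A.max(),B.min(),B.max())
c=manip.get_calibration('wrist')
for X in (-.082,.082):print(X,proj(c,np.r_[O+u*X,.054]))
save('w4c',cv2.resize(z['im'][0:240,230:420],None,fx=3,fy=2.5))
E
```

```text
((568.7026977539062, -3.6939468383789062), (235.90902709960938, 157.4774627685547), 11.495135307312012)
yaw 11.495135307312012 near end a [0.43860479 0.43920849 0.44043173] b [-0.19513843 -0.1166973  -0.03887835] -0.19569236620614033 -0.03821489973122166
origin [ 0.58090891 -0.00126754]
-0.085 115 [-0.0038  0.0135  0.021 ]
-0.075 121 [-0.0037  0.0135  0.021 ]
-0.065 115 [-0.0046  0.0121  0.021 ]
-0.055 119 [-0.0048  0.012   0.021 ]
-0.045 128 [-0.0048  0.012   0.0208]
-0.035 131 [-0.0059  0.0112  0.021 ]
-0.025 135 [-0.0058  0.0106  0.0212]
-0.015 144 [-0.0069  0.0105  0.0211]
-0.005 139 [-0.0068  0.0105  0.0212]
0.005 143 [-0.0078  0.0093  0.0212]
0.015 144 [-0.0078  0.0092  0.0212]
0.025 163 [-0.0088  0.0091  0.0212]
0.035 159 [-0.0087  0.008   0.021 ]
0.045 160 [-0.0097  0.0079  0.0211]
0.055 174 [-0.0114  0.0079  0.021 ]
0.065 229 [-0.014   0.0111  0.0165]
0.075 242 [-0.015   0.01    0.0161]
0.085 101 [-0.0193  0.0099  0.0163]
floor 0.004932065802904895 -0.16914307349946325 0.12132930987844621 -0.1280758449558712 0.12285126926946315
-0.082 [[323.13528033 191.15631725]]
0.082 [[323.45656128  26.82846371]]
```

View pics/w4c.png

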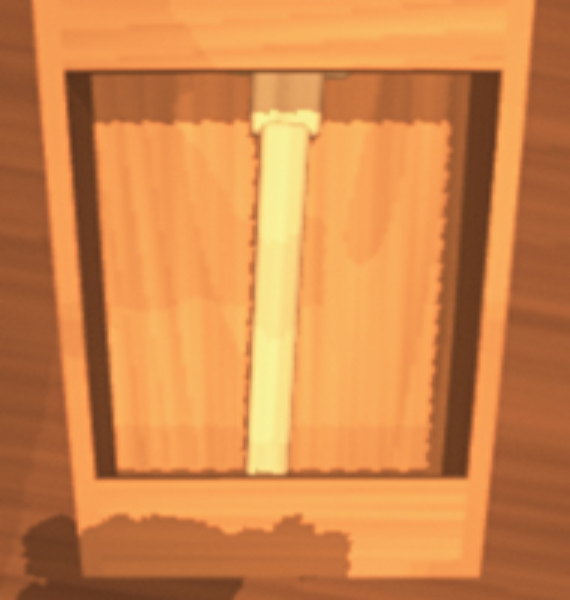

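```bash
cat > plan.py <<'E'
import numpy as np
rects=[(-200,-122,-50,54),(-130,-82,47,54),(82,222,47,54),(214,300,-50,54),(-200,300,-50,5)]
def outline():
    xs=np.arange(-130,131,1.0);und=np.c_[xs,0*xs]
    top=np.where(xs<=35,16,np.where(xs<=60,11,7));e=[(-130,k) for k in range(0,17)]+[(35,k) for k in range(11,17)]
    return np.r_[und,np.c_[xs,top],np.array(e,float)]
OUT=outline()-[130,0]
def clear(X,Z,th):
    c,s=np.cos(th),np.sin(th)
    p=np.c_[X+OUT[:,0]*c+OUT[:,1]*s, Z-OUT[:,0]*s+OUT[:,1]*c]
    m=1e9
    for a,b,lo,hi in rects:
        dx=np.maximum(np.maximum(a-p[:,0],p[:,0]-b),0);dz=np.maximum(np.maximum(lo-p[:,1],p[:,1]-hi),0)
        d=np.hypot(dx,dz);ins=(p[:,0]>a)&(p[:,0]<b)&(p[:,1]>lo)&(p[:,1]<hi)
        m=min(m,-1 if ins.any() else d.min())
    return m
if __name__=='__main__':
    for X in range(192,60,-6):
        best=max(((clear(X,Z,th*np.pi/180),Z,th) for Z in np.arange(6,20,1) for th in np.arange(4,40,.5)),key=lambda t:t[0])
        print(X,best)
    print('tilt')
    for X in (186,188,190,192,194):
      print(X,[(th,max((round(clear(X,Z,th*np.pi/180),1),Z) for Z in np.arange(6,16,.5))) for th in range(0,14)])
E
python3 plan.py
python3 - <<'E'
from h import *
P=np.load('w4P.npy');yaw=np.radians(11.45);O=np.array([.5809,-.0013]);u=np.array([np.cos(yaw),np.sin(yaw)])
for col in (322,324,326):
  for v in range(36,62,2):
    p=P[v,col];print(v,col,round((p[:2]-O)@u,4),round(p[2],4),end=' | ')
  print()
E
```

```text
192 (np.float64(9.0), np.int64(14), np.float64(4.0))
186 (np.float64(9.0), np.int64(14), np.float64(4.0))
180 (np.float64(5.0), np.int64(10), np.float64(9.0))
174 (np.float64(3.902292022370233), np.int64(9), np.float64(4.0))
168 (np.float64(4.77836569348888), np.int64(15), np.float64(10.0))
162 (np.float64(7.0), np.int64(12), np.float64(11.5))
156 (np.float64(7.283437702366895), np.int64(13), np.float64(11.5))
150 (np.float64(8.0), np.int64(13), np.float64(12.0))
144 (np.float64(8.138327472364567), np.int64(14), np.float64(12.5))
138 (np.float64(10.618259542990442), np.int64(16), np.float64(13.0))
132 (np.float64(11.0), np.int64(16), np.float64(13.0))
126 (np.float64(11.90139639919284), np.int64(17), np.float64(13.5))
120 (np.float64(12.151939028453853), np.int64(18), np.float64(13.5))
114 (np.float64(13.0), np.int64(18), np.float64(14.5))
108 (np.float64(13.599478136784072), np.int64(19), np.float64(14.5))
102 (np.float64(14.0), np.int64(19), np.float64(15.5))
96 (np.float64(14.0), np.int64(19), np.float64(16.0))
90 (np.float64(14.0), np.int64(19), np.float64(16.5))
84 (np.float64(1
[... 3335 characters left out ...]
22 0.0651 0.0203 | 54 322 0.0629 0.0218 | 56 322 0.0612 0.0201 | 58 322 0.0589 0.022 | 60 322 0.057 0.0217 | 
36 324 0.0814 0.017 | 38 324 0.0798 0.0154 | 40 324 0.0777 0.016 | 42 324 0.0758 0.0154 | 44 324 0.0736 0.0172 | 46 324 0.0718 0.0156 | 48 324 0.0697 0.0162 | 50 324 0.067 0.0211 | 52 324 0.0651 0.0207 | 54 324 0.0629 0.0219 | 56 324 0.0607 0.0234 | 58 324 0.059 0.0215 | 60 324 0.0571 0.0203 | 
36 326 0.0814 0.0173 | 38 326 0.0797 0.0159 | 40 326 0.0778 0.0153 | 42 326 0.0756 0.0166 | 44 326 0.0737 0.0161 | 46 326 0.0716 0.0169 | 48 326 0.07 0.0146 | 50 326 0.0672 0.0195 | 52 326 0.0649 0.0218 | 54 326 0.0629 0.0219 | 56 326 0.061 0.0216 | 58 326 0.0591 0.0205 | 60 326 0.057 0.0216 |
```

```bash
cat > opt.py <<'E'
from plan import *
from scipy.optimize import differential_evolution as DE
def pathclear(W,n=14):
    m=9e9
    for a,b in zip(W[:-1],W[1:]):
        for t in np.linspace(0,1,n): 
            w=a+(b-a)*t; m=min(m,clear(w[0],w[1],np.radians(w[2])))
    return m
def W(p): return np.array([[186,10,3],[p[0],p[1],p[2]],[p[3],p[4],p[5]],[150,13,12],[100,19,15.5]],float)
if __name__=='__main__':
    r=DE(lambda p:-pathclear(W(p)),[(172,190),(6,14),(7,13),(155,175),(7,16),(8,13)],maxiter=40,popsize=10,seed=1)
    print(r.fun,np.round(W(r.x),2))
    print(pathclear(np.array([[163.5,7,0],[163.5,9,0],[186,10,0],[186,10,3]],float)))
E
python3 opt.py
```

```text
-3.948334755281189 [[186.    10.     3.  ]
 [180.54   8.95  10.23]
 [156.47   8.95  12.66]
 [150.    13.    12.  ]
 [100.    19.    15.5 ]]
2.0
```

```bash
cat > sp.py <<'E'
from h import *
from scipy.spatial.transform import Rotation as R
yc=np.radians(11.45);O=np.array([.5809,-.0013]);u=np.array([np.cos(yc),np.sin(yc)]);v=np.array([-u[1],u[0]])
ys=np.radians(8.9);us=np.array([np.cos(ys),np.sin(ys),0]);vs=np.array([-us[1],us[0],0])
C=np.r_[O+.0335*u-.0002*v,.005]
G=C-us*.066
Q0=R.from_quat(down(ys+np.pi))
def pose(w,tcp0,tip0=C+us*.130):
    X,Z,th=w
    tip=np.r_[(tip0+us*(X-163.5)/1000)[:2],Z/1000]
    r=R.from_rotvec(vs*np.radians(th))
    return (tip+r.apply(tcp0-tip0)),(r*Q0).as_quat()
PATH=[(163.5,7.5,0),(186,10,0),(186,10,3),(180.5,9,10.2),(156.5,9.5,12.5),(150,13,12),(100,19,15.5),(70,50,16),(90,150,12),(140,175,0)]
E
python3 - <<'E'
from sp import *
from opt import pathclear
print(pathclear(np.array(PATH,float)))
g=G.copy();g[2]=.0075;print(g)
print(manip.solve_ik(g+[0,0,.09],Q0.as_quat()))
for w in PATH:
    p,q=pose(w,g);j=manip.solve_ik(p,q);print(w,np.round(p,3),None if j is None else np.round(j,2))
E
```

```text
0.8578439463849463
[ 0.54856764 -0.00505673  0.0075    ]
[-0.13147088  0.12126963 -0.08894909  1.36057761  0.         -0.28680519]
(163.5, 7.5, 0) [ 0.549 -0.005  0.01 ] [-0.13  0.18 -0.21  1.19  0.   -0.29]
(186, 10, 0) [ 0.571 -0.002  0.012] [-0.12  0.23 -0.14  1.2   0.   -0.28]
(186, 10, 3) [ 0.571 -0.002  0.023] [-0.11  0.28 -0.06  1.28 -0.01 -0.27]
(180.5, 9, 10.2) [ 0.569 -0.002  0.046] [-0.1   0.39  0.12  1.47 -0.04 -0.25]
(156.5, 9.5, 12.5) [ 0.547 -0.005  0.054] [-0.1   0.38  0.11  1.51 -0.05 -0.25]
(150, 13, 12) [ 0.54  -0.006  0.056] [-0.1   0.35  0.08  1.5  -0.05 -0.25]
(100, 19, 15.5) [ 0.494 -0.014  0.074] [-0.12  0.29  0.02  1.57 -0.07 -0.26]
(70, 50, 16) [ 0.464 -0.018  0.106] [-0.13  0.21 -0.01  1.62 -0.08 -0.28]
(90, 150, 12) [ 0.481 -0.016  0.193] [-0.13  0.15  0.12  1.74 -0.06 -0.28]
(140, 175, 0) [ 0.525 -0.009  0.178] [-0.14  0.04 -0.01  1.51  0.   -0.3 ]
```

```bash
python3 - <<'E'
s=open('sp.py').read().replace("(70,50,16),(90,150,12)","(62,21,17),(62,70,16),(90,150,12)");open('sp.py','w').write(s)
E
python3 - <<'E'
from sp import *
from opt import pathclear
for a,b in zip(PATH[:-1],PATH[1:]):print(a,b,round(pathclear(np.array([a,b],float)),1))
g=G.copy();g[2]=.0075
q=Q0.as_quat().tolist()
manip.move_pose((g+[0,0,.12]).tolist(),q)
manip.move_straight((g+[0,0,.03]).tolist(),vel=0.12)
manip.move_straight(g.tolist(),vel=0.05)
manip.wait(0.2)
s=manip.state();print(s['time'],s['tcp_pos'],s['contact_force'],g)
c=manip.get_calibration('wrist');im,d=manip.grab_frame('wrist');save('w5',im)
E
```

```text
(163.5, 7.5, 0) (186, 10, 0) 2.5
(186, 10, 0) (186, 10, 3) 5.0
(186, 10, 3) (180.5, 9, 10.2) 4.0
(180.5, 9, 10.2) (156.5, 9.5, 12.5) 3.8
(156.5, 9.5, 12.5) (150, 13, 12) 4.5
(150, 13, 12) (100, 19, 15.5) 8.0
(100, 19, 15.5) (62, 21, 17) 10.5
(62, 21, 17) (62, 70, 16) 10.5
(62, 70, 16) (90, 150, 12) 25.6
(90, 150, 12) (140, 175, 0) 96.0
19.8667 [ 0.54899795 -0.00509077  0.00800914] [ 0.48223146 -0.15102462  0.11132021] [ 0.54856764 -0.00505673  0.0075    ]
```

View pics/w5.png

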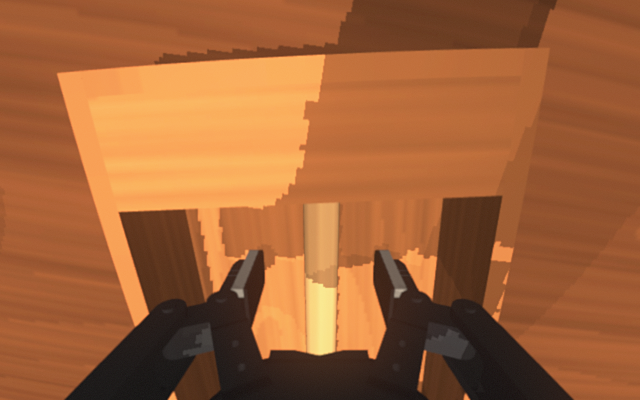

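The handle at (320,280) sits centred between the pads, with no contact force. Next: close, lift 2.5 mm and slide toward the blade.

```bash
python3 - <<'E'
from sp import *
manip.set_gripper(0.0)
s=manip.state();print(s['time'],s['tcp_pos'],s['contact_force'],s['finger_gap'])
g=G.copy();g[2]=.0075
np.save('tcp0.npy',g)
def go(w,vel):
    p,q=pose(w,g);manip.move_straight(p.tolist(),q.tolist(),vel=vel)
    s=manip.state();print(w,round(s['time'],2),np.round(s['tcp_pos']-p,4),np.round(s['contact_force'],1),np.round(s['wrist_torque'],2),round(s['finger_gap'],4))
go(PATH[0],.03)
go(PATH[1],.05)
c=manip.get_calibration('wrist');im,d=manip.grab_frame('wrist');save('w6',im)
P=cloud(c,d);np.save('w6P.npy',P)
si,_=manip.grab_frame('side');save('s6',cv2.resize(si[150:260,230:380],None,fx=5,fy=5))
E
```

```text
20.375 [ 0.54889507 -0.00508324  0.00785288] [-0.26819075  0.1961336   2.45185839] 0.016346011029489932
(163.5, 7.5, 0) 20.62 [-0.0001  0.     -0.0001] [-0.   0.2 -1. ] [-0.01 -0.03 -0.02] 0.0161
(186, 10, 0) 21.23 [ 0.0001  0.     -0.0001] [-1.   0.1 -0.4] [ 0.01  0.04 -0.01] 0.0162
```

View pics/w6.png

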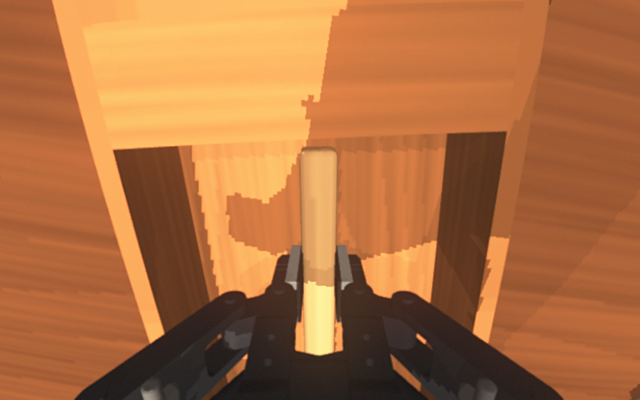

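View pics/s6.png

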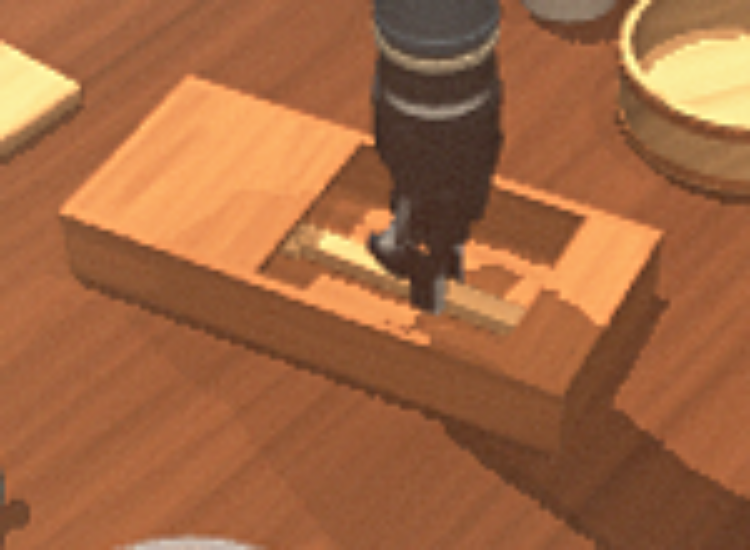

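The handle end at (319,150) is free of the roof edge (row ~143). I check its measured position and tilt in the grip.

```bash
python3 - <<'E'
from sp import *
P=np.load('w6P.npy')
for r in range(144,240,6):
    p=P[r,319];print(r,round(1000*((p[:2]-O)@u),1),round(1000*((p[:2]-O)@v),1),round(p[2]*1000,1))
E
```

```text
144 -73.3 3.9 4.4
150 -73.3 3.9 24.0
156 -70.8 3.8 25.8
162 -68.1 3.7 26.1
168 -65.4 3.6 26.3
174 -62.5 3.4 25.9
180 -59.5 3.3 25.4
186 -56.6 3.2 25.4
192 -53.9 3.1 26.1
198 -50.7 2.9 25.5
204 -47.5 2.8 25.1
210 -44.8 2.7 26.0
216 -41.4 2.5 25.3
222 -38.3 2.4 25.6
228 -35.2 2.2 25.8
234 -32.2 2.1 26.3
```

It matches the plan: end at −73.5 mm (planned −74), top at 26 mm, level. Tilting and drawing out with a force guard.

```bash
python3 - <<'E'
from sp import *
import sys
g=np.load('tcp0.npy')
def go(w,vel):
    p,q=pose(w,g);manip.move_straight(p.tolist(),q.tolist(),vel=vel)
    s=manip.state();print(w,round(s['time'],2),np.round(s['tcp_pos']-p,4),np.round(s['contact_force'],1),np.round(s['wrist_torque'],2),round(s['finger_gap'],4))
    if np.linalg.norm(s['contact_force'])>6: print('STOP');sys.exit()
W=np.array(PATH[1:5],float)
for a,b,n in zip(W[:-1],W[1:],(1,3,3)):
    for k in range(1,n+1): go(tuple(a+(b-a)*k/n),.04)
c=manip.get_calibration('wrist');im,d=manip.grab_frame('wrist');save('w7',im);np.save('w7P.npy',cloud(c,d))
si,_=manip.grab_frame('side');save('s7',cv2.resize(si[150:260,230:380],None,fx=5,fy=5))
P=np.load('w7P.npy')
for r in range(60,240,12):
    p=P[r,319];print(r,round(1000*((p[:2]-O)@u),1),round(1000*((p[:2]-O)@v),1),round(p[2]*1000,1))
E
```

```text
(np.float64(186.0), np.float64(10.0), np.float64(3.0)) 21.73 [ 0.0002 -0.      0.    ] [-0.5 -0.1 -1.1] [-0.04 -0.04 -0.01] 0.0162
(np.float64(184.16666666666666), np.float64(9.666666666666666), np.float64(5.4)) 22.08 [ 0.0001  0.     -0.0001] [-0.6 -0.5 -1. ] [ 0.04 -0.08  0.02] 0.0166
(np.float64(182.33333333333334), np.float64(9.333333333333334), np.float64(7.8)) 22.43 [ 0.0001  0.     -0.0002] [-0.8  0.2 -1.4] [ 0.05 -0.1   0.05] 0.016
(np.float64(180.5), np.float64(9.0), np.float64(10.2)) 22.77 [ 0.0001  0.     -0.0002] [-1.4  0.7 -0.7] [ 0.04 -0.14 -0.03] 0.0161
(np.float64(172.5), np.float64(9.166666666666666), np.float64(10.966666666666667)) 23.12 [-0.0003 -0.      0.    ] [-0.9 -0.1 -0.3] [-0.   -0.2   0.04] 0.0164
(np.float64(164.5), np.float64(9.333333333333334), np.float64(11.733333333333333)) 23.48 [ 0.     -0.      0.0001] [ 0.4  0.4 -0.8] [ 0.02 -0.19 -0.02] 0.0163
(np.float64(156.5), np.float64(9.5), np.float64(12.5)) 23.82 [ 0.     -0.      0.0001] [ 0.1  0.4 -0.2] [ 0.1  -0.16 -0.01] 0.0163
60 -162.1 8.0 -0.6
72 -153.4 7.6 0.8
84 -130.3 6.5 53.4
96 -123.5 6.2 55.3
108 -117.4 5.9 54.6
120 -111.2 5.6 54.3
132 -105.0 5.3 53.3
144 -98.5 5.0 53.9
156 -90.9 4.7 81.5
168 -85.5 4.4 79.3
180 -80.0 4.2 77.8
192 -74.3 3.9 77.0
204 -68.3 3.7 75.2
216 -62.4 3.4 74.6
228 -56.2 3.1 73.1
```

View pics/s7.png

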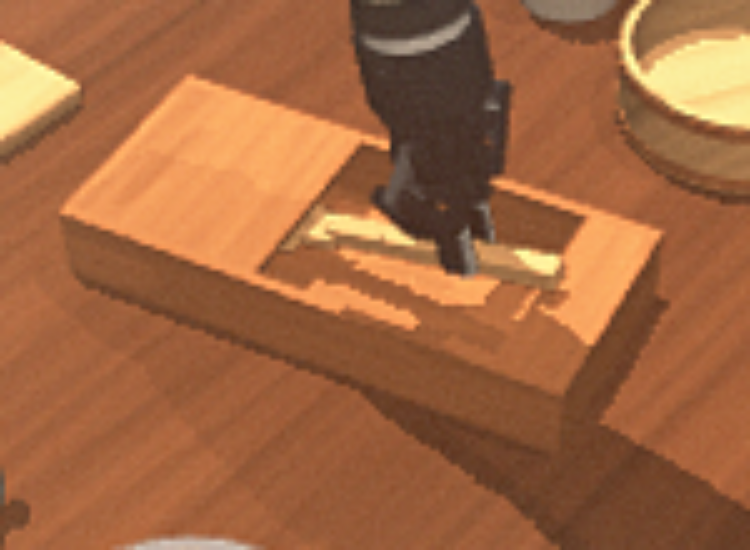

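The handle end clears the short roof: measured (−91, 81.5) mm, planned (−94, 81). Forces are at noise level. Continuing the draw-out.

```bash
python3 - <<'E'
from sp import *
import sys
g=np.load('tcp0.npy')
def go(w,vel):
    p,q=pose(w,g);manip.move_straight(p.tolist(),q.tolist(),vel=vel)
    s=manip.state();print(np.round(w,1),round(s['time'],2),np.round(s['tcp_pos']-p,4),np.round(s['contact_force'],1),np.round(s['wrist_torque'],2),round(s['finger_gap'],4))
    if np.linalg.norm(s['contact_force'])>6: print('STOP');sys.exit()
W=np.array(PATH[4:],float)
for a,b,n,vl in zip(W[:-1],W[1:],(1,3,2,2,1,1),(.04,.06,.06,.1,.1,.08)):
    for k in range(1,n+1): go(tuple(a+(b-a)*k/n),vl)
manip.wait(0.5);s=manip.state();print(s['tcp_pos'],s['contact_force'],s['time'])
si,_=manip.grab_frame('side');save('s8',si)
t,d=manip.grab_frame('top');save('t8',t);np.savez('t8.npz',im=t,d=d)
c=manip.get_calibration('wrist');im,d=manip.grab_frame('wrist');save('w8',im);np.save('w8P.npy',cloud(c,d))
E
```

```text
[150.  13.  12.] 24.25 [-0.0001 -0.      0.0002] [-0.6 -1.1 -1. ] [ 0.06 -0.19 -0.02] 0.0162
[133.3  15.   13.2] 24.68 [ 0.     -0.0001  0.0002] [-0.3  0.1 -0.6] [ 0.07 -0.25  0.01] 0.0164
[116.7  17.   14.3] 25.11 [-0.     -0.      0.0002] [ 0.2  0.  -0.8] [ 0.07 -0.19 -0.01] 0.0161
[100.   19.   15.5] 25.53 [ 0.     -0.      0.0002] [ 0.4 -0.4  0.3] [ 0.11 -0.28 -0.04] 0.0161
[81.  20.  16.2] 25.99 [-0.0001 -0.      0.0001] [-0.4  0.2 -1.1] [ 0.03 -0.27  0.04] 0.0165
[62. 21. 17.] 26.45 [-0.0001 -0.      0.0001] [ 0.2 -0.2 -0.7] [ 0.05 -0.28 -0.03] 0.0162
[62.  45.5 16.5] 26.82 [ 0.0012 -0.0001  0.0014] [ 0.8 -0.1 -1. ] [ 0.07 -0.27  0.02] 0.0163
[62. 70. 16.] 27.2 [ 0.0007 -0.0001  0.0008] [ 0.1 -0.2 -1.2] [ 0.02 -0.24  0.03] 0.0166
[ 90. 150.  12.] 28.06 [-0.0003  0.0001 -0.0006] [-0.4 -0.3 -0.5] [ 0.04 -0.12  0.02] 0.0162
[140. 175.   0.] 28.81 [-0.0005  0.     -0.0004] [-0.   0.2 -0. ] [-0.03  0.08 -0.03] 0.0161
[ 0.52540557 -0.00868226  0.17749602] [ 0.42446548 -0.97515419 -0.77311061] 29.3083
```

View pics/s8.png

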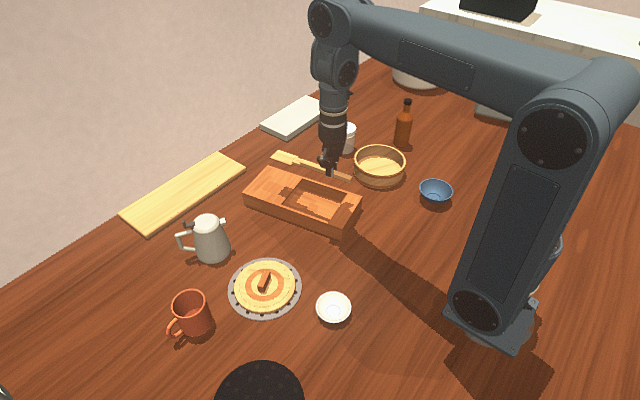

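View pics/t8.png

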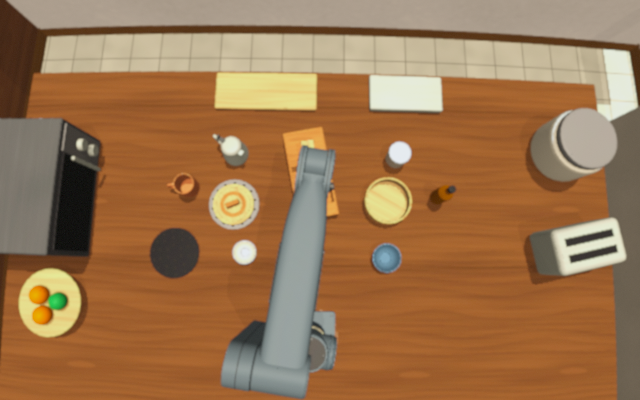

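View pics/w8.png

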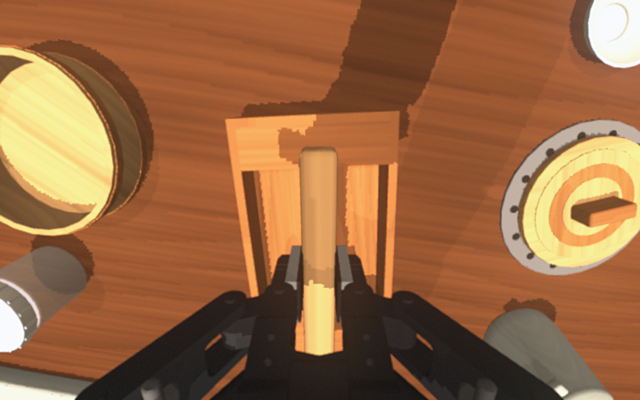

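The side view shows the spatula held level (handle at (340,175), blade at (285,157)) and the lid on the grey mat at (265,286). The bystanders are in place. Last numeric checks follow.

```bash
python3 - <<'E'
from sp import *
P=np.load('w8P.npy')
for r in (156,180,204,228): print(np.round(P[r,319],4))
si,d=manip.grab_frame('side');Ps=cloud(manip.get_calibration('side'),d)
A=(Ps[...,:2]-O)@u;B=(Ps[...,:2]-O)@v;m=(abs(B)<.03)&(A>-.3)&(A<.3)&(Ps[...,2]>.1)&(Ps[...,2]<.205)
for lo in np.arange(-.16,.18,.03):
    k=m&(A>lo)&(A<lo+.03)
    if k.sum()>3:print(round(lo,2),k.sum(),np.round(np.percentile(Ps[k][:,2],[2,50,98]),3))
z=np.load('t8.npz');Pt=cloud(manip.get_calibration('top'),z['d'])
l=np.zeros((400,640),bool);l[175:235,205:262]=1;l&=(Pt[...,2]>0.011)&(Pt[...,2]<0.022);q=Pt[l];h=(q[:,0]-.503)**2+(q[:,1]-.31)**2<.12**2;q=q[h]
print('lid',np.round((q.min(0)+q.max(0))/2,4),np.median(q[:,2]))
s=manip.state();print(s['time'],s['tcp_pos'],np.abs(s['joint_velocities']).max(),s['finger_gap'])
E
```

```text
[ 0.4653 -0.0188  0.1904]
[ 0.4759 -0.0171  0.1923]
[ 0.488  -0.0152  0.1911]
[ 0.5003 -0.0133  0.1912]
-0.13 60 [0.177 0.19  0.194]
-0.1 76 [0.178 0.191 0.194]
-0.07 77 [0.178 0.193 0.205]
-0.04 60 [0.177 0.19  0.194]
-0.01 68 [0.177 0.19  0.194]
0.02 66 [0.177 0.189 0.193]
0.05 87 [0.178 0.183 0.189]
0.08 100 [0.179 0.183 0.185]
0.11 97 [0.177 0.183 0.185]
lid [0.5072 0.3113 0.0165] 0.01701280503445579
29.5083 [ 0.52535973 -0.00870426  0.17753005] 0.0031798853036617654 0.01633544842746239
```

```bash
python3 -c "
from bench import manip
manip.sign_off();print(manip.state()['time'])"
```

```text
the job is handed in; nothing more can be done
the job is handed in; nothing more can be done
```

The job is done and handed in at about 29.5 s of the 58 s allowed. The lid is on the grey mat and the spatula is out, held steady above the caddy.

- **Lid:** I lifted it by its bar grip and set it right way up on the grey dotted mat, not the black one. The last top view puts it flat and about 4 mm from the mat's centre.
- **Spatula:** I gripped the handle and slid it about 22 mm toward the blade to free the handle end. I then tilted it 10–17° and drew it out slantwise. The planned clearance to the caddy was about 4 mm, and wrist forces read after each step of the draw-out stayed near noise, under 2 N.
- **Final state:** The spatula is level and still, with its underside at about z = 0.175 m, some 12 cm above the caddy's top. The gripper gap is steady at 16 mm. The other things on the shelf look unmoved in the top and side views.

One check failed: an early top-camera fit of the lid on the mat was 24 mm off. I put this down to that fit taking in nearby points. The clean later view replaced it.

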